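# Move three containers on to their next stations

### The job

Move each container on to its next station: the conical flask from the balance to the middle of the stirrer plate, the capped bottle from the stirrer to the middle of the grey tray, and the squat jar from the tray to the middle of the balance pan. Each station holds only one, so use the white spare tile as the free spot; keep the containers upright, set them down rather than dropping them, and never stand one on the bare bench. Leave the mortar, the timer and the spoon where they lie.

Things in the scene. Friction and masses are not known exactly. Their poses are not given: they have to be found in the camera images.
- flask_mid (a point): Empty white plastic conical flask with a dark rubber stopper, loose, about 120 g (varies), 108 mm tall in all. Point on its axis half-way up, 54 mm above its underside; z is up along the axis. Foot 64 mm across, cone narrowing from 8 mm to 66 mm up, then a straight neck 26 mm across from 66 mm up to the top (the stopper, flush with the neck, is the top 15 mm); best gripped by the neck. At the start it stands on the balance pan.
- bottle_mid (a point): Empty amber bottle with a black cap, loose, about 160 g (varies), 110 mm tall in all. Point on its axis half-way up, 55 mm above its underside; z is up. Body 48 mm across up to 68 mm, a short shoulder to 80 mm, then the cap 30 mm across from 80 mm to 110 mm up; it can be lifted by the cap. At the start it stands on the stirrer plate.
- jar_mid (a point): Squat white jar with a white lid, loose, about 200 g (varies), 60 mm tall in all. Point on its axis half-way up, 30 mm above its underside; z is up. Body 58 mm across up to 44 mm, lid 62 mm across from 44 to 60 mm (fixed on). At the start it stands in the tray.
- balance_pan (a point): Bench balance, fixed: white housing 195 x 130 mm and 42 mm high with a dark display towards the robot and a round steel pan 116 mm across. Point at the centre of the pan's top face, 50 mm above the bench; the housing reaches 123 mm to its -x side, 73 mm to its +x side, 65 mm to each y side. x, y turn with the balance.
- stirrer_plate (a point): Magnetic stirrer, fixed (no magnetic pull): blue housing 175 x 130 mm and 50 mm high with two black knobs towards the robot and a square metal plate of 116 mm on top. Point at the centre of the plate's top face, 58 mm above the bench; the housing reaches 110 mm (knobs 125 mm) to its -x side, 66 mm to its +x side, 65 mm to each y side.
- tray_floor (a point): Shallow grey plastic tray, fixed, 140 x 140 mm outside, 22 mm high, inside 130 x 130 mm with walls 5 mm thick. Point at the centre of its inner floor, 8 mm above the bench; the rim is 14 mm above the floor.
- tile_top (a point): White ceramic spare tile, fixed, 110 x 110 mm, 12 mm thick, free at the start. Point at the centre of its top face, 12 mm above the bench.
- mortar_mid (a point): White ceramic mortar (open bowl), loose, 90 mm across and 50 mm high: leave alone. Point on its axis half-way up.
- timer_mid (a point): Black bench timer, loose, 50 x 65 mm and 30 mm high: leave alone. Point at its centre.
- spoon_grip (a point): Steel lab spoon lying on the bench, loose, 160 mm long: leave alone. Point on its handle; x along the spoon.

How it is judged:
By the outcome, as a careful person would: the job done as asked, in the order asked, and still so for the second after the job is handed in, with the robot touching nothing.
It also fails if it takes over 112 s, if anything falls off the work surface, if the arm or the gripper's body presses on something with over 40 N, if the wrist force passes 120 N, or if a joint passes its speed limit or range.

### The arm

A 7-joint arm with a two-finger parallel gripper is mounted at the origin on the work surface. World frame = base frame: x ahead of the robot, y to its left, z up, the work surface at z = 0. Lengths are in m, angles in rad, forces in N, time in s.
With the tool pointing down it reaches from about 0.425 to 0.925 m from the base axis. Payload 6.8 kg.
Tool frame: the origin (TCP) lies midway between the tips of the shut fingers; the grasp point (between the pads) lies r.grip_point_offset behind it (r.grip_point_offset is the distance from the TCP to the grasp point, in m); z points along the fingers, y is the direction in which the jaws open and shut (so a half turn about z gives the same grasp; the last joint's range is limited). The gripper opens to 85 mm and grips with 20 to 120 N. Pads are 22 mm wide; open, the fingers measure 114 mm over their backs; the gripper's body (76 mm by 85 mm) begins 54 mm behind the grasp point. The pads swing forward as they close: fully open they stand 13 mm farther back than shut.
Start: joints at [-1.425, 0.477, 0.022, 1.555, -0.011, 1.109, -0.083], TCP at [0.169, 0.653, 0.231] pointing down, gripper open.
Joint ranges: [-2.96, 2.96], [-0.34, 2.1], [-1.41, 1.46], [0.24, 2.44], [-1.37, 4.51], [0.17, 1.92], [-2.96, 2.96]. Speed limits (rad/s): [2.39, 2.39, 3.14, 3.14, 3.14, 3.14, 3.14].

### API

Orientations are given as a rotation vector (axis times angle).
In Python, from bench import r gives the robot as it stands. The module is installed in compiled form; this text tells all that it offers.
- The arm moves only by the tool play_rows, never from a script. Its argument "deltas" is a list of rows, each a list of 3 entries, a list of its own where there are three numbers: the finger opening in mm, from 0 to 85.4, then the shift along the tool's x, y, z in mm, then the turn, a rotation vector about the tool's x, y, z in rad. A call has 1 to 8 rows; each row is the pose to reach, as a shift and turn from the pose measured when the call began, along the tool's axes at that moment; what a row does not reach only later rows make up. A row lasts 1/8 s, in which the tool goes at most 62.5 mm and 10.7 degrees, less where a joint would pass 70% of its speed; a pose out of reach is approached as far as the arm can. A call with a gripper value outside its range is refused whole. The fingers move at their own pace and stop on an object; "squeeze" is the grip in N (left out, the last holds). Time passes only in rows, so rows that repeat a pose let the fingers close. It gives the time, the measured TCP pose, the force and the opening at its end, in the units of the state.
- r.get_obs(): the state, without advancing time (a new reading comes with each control period).
- r.grab_frame(name): name is "scene" or "top" or "wrist"; returns (picture, depth): 400x640x3 uint8, red, green, blue; 400x640 float32, m along the optical axis (not along the pixel's ray), 0 where there is no reading.
- r.camera_model(name): a dict with "mtx" (3x3 intrinsics, pixels), "rvec" (rotation vector, rad) and "tvec" (3), from world to camera coordinates, as OpenCV has them; the wrist camera has in their place "T_tool_cam" (4x4, takes a point from camera to tool coordinates, whose origin is the TCP and whose axes are the flange's). Camera axes: x right, y down, z forward; pixel columns grow to the right and rows downward; lengths in m; the calibration is good to about 2 mm. A picture is of the moment at which its call begins: read the wrist's pose just before it. camera_model takes no time and is no camera call.
- r.hand_in(): hands the job in, once; it reports no verdict.
The state is a dict: "clock": time; "joints": joint angles; "qvel": joint speeds; "tau": joint torques, N m; "tcp_pos": TCP position; "orientation": TCP orientation; "contact_force": force on the tool from outside, world axes, zero at the start; "moment": the same for the moment, N m; "grip_width": finger opening in m.
Only numpy, scipy, OpenCV 4.12 (cv2) and the standard library are available. Lean on these libraries where they do the work, as an engineer would, in place of code of your own. Each camera call takes 0.05 s, during which the arm holds its last target. There are 200 camera calls.

## Working session

There is one attempt and no reset: what is moved stays moved. The work goes in short steps, Python scripts to look and compute and a tool call to move; the robot and the scene stay as the last step left them, time stands still between calls to the robot, and variables do not carry over. Pictures are saved under pics/ and viewed, about 12 in all and at most 16, crops included, and the job is handed in when it is done.

Besides the shell and the picture viewer there is one more tool, called after "Request:" as name([rows], argument=value, ...), one row to a line, values as JSON. play_rows: Moves the arm, as the interface text tells. Its arguments: {"type":"object","properties":{"deltas":{"type":"array"},"squeeze":{"type":"number"}},"required":["deltas"]}

```bash
mkdir -p pics; cat > h.py <<'E'
import numpy as np, cv2
from bench import r
from scipy.spatial.transform import Rotation as R
def cam(name,obs=None):
    m=r.camera_model(name); K=np.array(m["mtx"])
    if "rvec" in m:
        Rc=cv2.Rodrigues(np.array(m["rvec"],float))[0]; t=np.array(m["tvec"],float).ravel()
        return K,Rc.T,-Rc.T@t
    T=np.array(m["T_tool_cam"]); Rt=R.from_rotvec(obs["orientation"]).as_matrix()
    return K,Rt@T[:3,:3],Rt@T[:3,3]+np.array(obs["tcp_pos"])
def plane(c,u,v,z):
    K,Rw,o=c; d=Rw@np.linalg.solve(K,np.array([u,v,1.]))
    return o+d*(z-o[2])/d[2]
def cloud(c,D):
    K,Rw,o=c; v,u=np.mgrid[:D.shape[0],:D.shape[1]]
    p=np.stack([(u-K[0,2])/K[0,0]*D,(v-K[1,2])/K[1,1]*D,D],-1)
    return p@Rw.T+o
E
python3 - <<'E'
from h import *
np.set_printoptions(precision=4,suppress=True)
o=r.get_obs();print(o,r.grip_point_offset)
for n in("scene","top","wrist"):
    o=r.get_obs();I,D=r.grab_frame(n);cv2.imwrite(f"pics/{n}0.png",I[...,::-1]);np.savez(f"{n}0.npz",I=I,D=D)
    c=cam(n,o);print(n,c[0],c[1],c[2],(D>0).mean())
E
```

```text
{'clock': 0.0, 'joints': array([-1.4251,  0.4778,  0.0224,  1.5565, -0.0115,  1.1093, -0.0831]), 'qvel': array([-0.001 ,  0.002 , -0.0019,  0.0002,  0.0001, -0.0016, -0.0011]), 'tau': array([ -0.0002, -59.6436,   1.6074, -28.1198,   0.0124,   0.0091,
        -0.    ]), 'tcp_pos': array([0.1694, 0.6528, 0.2303]), 'orientation': array([-0.3976, -3.1163,  0.0029]), 'contact_force': array([ 0.7739, -0.5508,  0.9007]), 'moment': array([ 0.0021, -0.0475,  0.0319]), 'grip_width': 0.08577784085169322} 0.0187
scene [[377.6101   0.     316.6906]
 [  0.     377.6101 197.7447]
 [  0.       0.       1.    ]] [[-0.6168  0.6636 -0.4233]
 [ 0.7871  0.516  -0.338 ]
 [-0.0059 -0.5416 -0.8406]] [0.938  0.312  0.8797] 0.99569921875
top [[383.8491   0.     320.8076]
 [  0.     383.8491 204.6908]
 [  0.       0.       1.    ]] [[ 0.0028 -0.9857  0.1686]
 [-0.9998 -0.0061 -0.0186]
 [ 0.0193 -0.1685 -0.9855]] [ 0.3911 -0.0143  1.0547] 0.99578515625
wrist [[344.563    0.     321.2502]
 [  0.     344.563  198.1704]
 [  0.       0.       1.    ]] [[ 0.2508  0.9306  0.2665]
 [ 0.968  -0.2403 -0.0718]
 [-0.0028  0.276  -0.9612]] [0.1014 0.6707 0.3723] 0.995796875
```

View pics/top0.png

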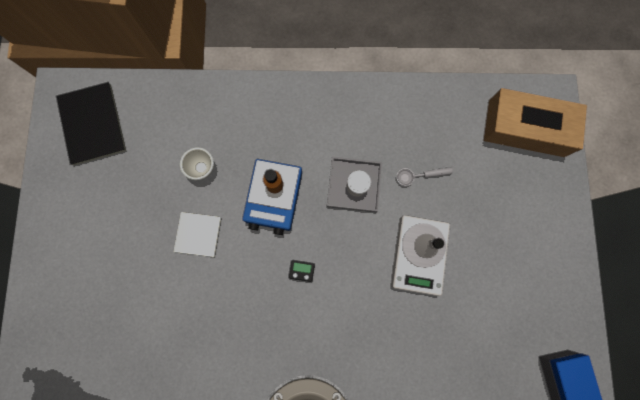

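View pics/scene0.png

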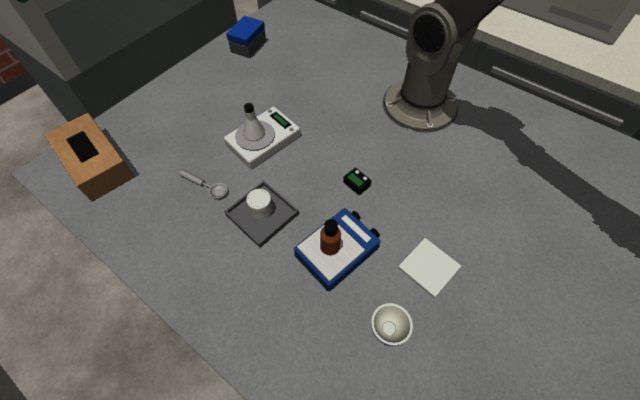

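The top view shows the tile (197,235), the stirrer (273,190) with the bottle cap (271,176), the tray (354,185) with the jar (359,182), the balance pan (424,245) with the stopper (438,243), the mortar (197,165), the timer (302,271) and the spoon (425,175). The scene view agrees with this.

```bash
cat > m.py <<'E'
from h import *
np.set_printoptions(precision=4,suppress=True)
def run(n,seeds,I,D,obs=None):
    c=cam(n,obs);P=cloud(c,D);Z=P[...,2]
    out={}
    for k,(u,v,rad,lo,hi,z) in seeds.items():
        M=np.zeros(Z.shape,np.uint8);M[max(0,v-rad):v+rad,max(0,u-rad):u+rad]=1
        M&=((Z>lo)&(Z<hi)&(D>0)).astype(np.uint8)
        cs=cv2.findContours(M,cv2.RETR_EXTERNAL,cv2.CHAIN_APPROX_NONE)[0]
        if not cs: print(k,"none");continue
        cc=max(cs,key=cv2.contourArea)
        pl=np.array([plane(c,*q,z)[:2] for q in cc[:,0]],np.float32)
        rc=cv2.minAreaRect(pl*1000); ci=cv2.minEnclosingCircle(pl*1000)
        B=np.zeros_like(M);cv2.drawContours(B,[cc],-1,1,-1)
        print(n,k,"rect",np.round(rc[0],1),np.round(rc[1],1),round(rc[2],1),"circ",np.round(ci[0],1),round(ci[1],1),"zmed",round(float(np.median(Z[(B&M)>0]))*1000,1))
E
python3 - <<'E'
from m import *
d=np.load("top0.npz")
S=dict(tile=(197,235,32,.006,.03,.012),tray=(354,185,34,.014,.03,.022),jar=(359,183,20,.05,.08,.068),
 stir=(273,195,40,.035,.075,.052),cap=(271,176,20,.155,.18,.168),stirplate=(273,185,40,.0545,.062,.058),bal=(422,255,45,.03,.06,.044),pan=(424,245,30,.047,.055,.05),stop=(438,243,20,.146,.17,.158),
 mortar=(197,165,24,.02,.07,.05),timer=(302,271,20,.015,.04,.03))
run("top",S,d["I"],d["D"])
d=np.load("scene0.npz")
S=dict(tile=(430,267,45,.006,.03,.012),jar=(260,200,22,.05,.08,.068),cap=(331,228,18,.15,.18,.168),stop=(249,107,12,.145,.17,.158),pan=(255,135,28,.046,.055,.05),stir=(337,248,60,.035,.075,.052),bal=(262,136,50,.035,.06,.042))
run("scene",S,d["I"],d["D"])
E
```

```text
top tile rect [487.5 301. ] [111.1 109.5] 83.1 circ [487.3 301.5] 76.2 zmed 11.9
top tray rect [ 628.1 -125.5] [140.2 141.6] 84.0 circ [ 628.3 -126.1] 97.2 zmed 21.7
top jar rect [ 622.1 -131.6] [60.  63.3] 45.2 circ [ 622.2 -131.6] 32.0 zmed 68.2
top stir rect [585.2  98.2] [129.5 189.7] 79.7 circ [589.5  97.4] 107.9 zmed 55.2
top cap rect [613.4  89.7] [29.2 28.5] 0.5 circ [613.5  90.6] 15.9 zmed 167.6
top stirplate rect [615.9  94. ] [115.6 116.2] 79.8 circ [615.8  93. ] 80.2 zmed 57.9
top bal rect [ 433.4 -296.1] [130.6 193.5] 80.5 circ [ 432.9 -296.8] 113.2 zmed 43.4
top pan rect [ 459.2 -303. ] [112.5 114.1] 0.2 circ [ 459.1 -302.1] 58.9 zmed 50.3
top stop rect [ 455.  -305.1] [23.4 26.6] 0.2 circ [ 456.2 -305.1] 14.5 zmed 157.3
top mortar rect [675.8 302.8] [86.8 85.5] 2.9 circ [674.3 302.2] 45.2 zmed 41.9
top timer rect [391.  18.] [64.5 49.4] 80.9 circ [390.6  18.1] 38.0 zmed 29.8
scene tile rect [488.  301.5] [109.7 112.5] 83.3 circ [487.7 301.6] 75.9 zmed 12.1
scene jar rect [ 626.  -128.8] [66.5 62.5] 37.9 circ [ 626.5 -130.1] 34.9 zmed 67.9
scene cap rect [618.8  94.1] [36.4 27.9] 37.5 circ [618.9  93.1] 18.8 zmed 167.2
scene stop rect [ 459.6 -301.6] [35.4 24.1] 44.0 circ [ 460.5 -302.6] 18.5 zmed 157.4
scene pan rect [ 459.8 -301.1] [111.6 114.4] 52.5 circ [ 458.5 -303.4] 58.8 zmed 50.3
scene stir rect [591.8 101.6] [131.4 188.1] 79.9 circ [596.6 102.4] 106.2 zmed 55.4
scene bal rect [ 435.6 -297.6] [135.6 195.7] 80.5 circ [ 434.9 -296.3] 114.9 zmed 43.6
```

Request:
play_rows([
  [85,[-30,-22,0],[0,0,-0.03]],
  [85,[-65,-49,0],[0,0,-0.06]],
  [85,[-105,-79,0],[0,0,-0.1]],
  [85,[-145,-110,0],[0,0,-0.14]],
  [85,[-185,-140,0],[0,0,-0.18]],
  [85,[-225,-170,0],[0,0,-0.22]],
  [85,[-265,-200,0],[0,0,-0.254]],
  [85,[-300,-227,0],[0,0,-0.254]],
], squeeze=40)

```text
clock: 1.15
tcp_pos: [0.4038, 0.356, 0.2308]
orientation: [-0.0, -3.141, 0.003]
contact_force: [0.9, 0.1, 0.1]
grip_width: 0.0848
```

Request:
play_rows([
  [85,[-35,-44,0],[0,0,0]],
  [85,[-70,-88,0],[0,0,0]],
  [85,[-105,-132,0],[0,0,0]],
  [85,[-140,-176,0],[0,0,0]],
  [85,[-175,-221,0],[0,0,0]],
  [85,[-200,-252,0],[0,0,0]],
  [85,[-210,-265,0],[0,0,0]],
  [85,[-210,-265,0],[0,0,0]],
])

```text
clock: 2.15
tcp_pos: [0.6136, 0.0907, 0.2308]
orientation: [-0.002, -3.141, 0.003]
contact_force: [0.4, 0.3, -0.9]
grip_width: 0.085
```

```bash
python3 - <<'E'
from m import *
o=r.get_obs();I,D=r.grab_frame("wrist");cv2.imwrite("pics/w1.png",I[...,::-1])
c=cam("wrist",o);print(o["tcp_pos"],o["orientation"],o["joints"])
Rt=c[1];p=(np.array([.6145,.091,.168])-c[2])@Rt;print(c[0]@p/p[2])
run("wrist",dict(cap=(int((c[0]@p/p[2])[0]),int((c[0]@p/p[2])[1]),90,.155,.175,.168),plate=(320,200,320,.0545,.062,.058)),I,D,o)
E
```

```text
[0.6136 0.0907 0.2308] [-0.0023 -3.1406  0.0027] [-0.4393  0.3933  0.2532  1.7064 -0.1087  1.0572  1.4182]
[322.1788 217.3867   1.    ]
wrist cap rect [611.5  90.2] [31.9 28.9] 11.7 circ [611.5  90.5] 16.1 zmed 167.2
wrist plate rect [613.9  93.7] [115.  115.1] 79.7 circ [614.1  93.8] 80.2 zmed 57.3
```

View pics/w1.png

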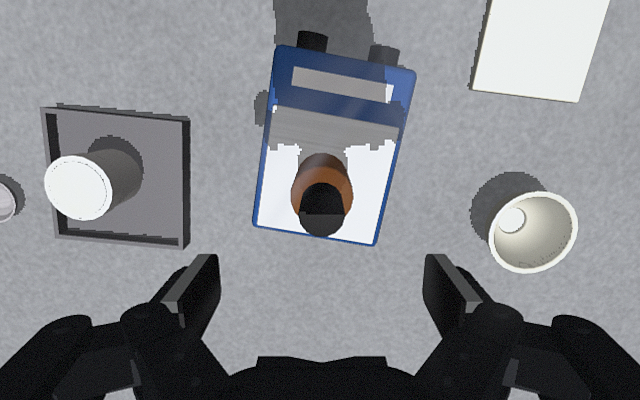

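The wrist view shows the cap (322,210) centred between the open jaws, in line with my estimates. I'll descend and grip the cap.

Request:
play_rows([
  [85,[0,0,20],[0,0,0]],
  [85,[0,0,45],[0,0,0]],
  [85,[0,0,70],[0,0,0]],
  [85,[0,0,90],[0,0,0]],
  [85,[0,0,99],[0,0,0]],
  [50,[0,0,99],[0,0,0]],
  [20,[0,0,99],[0,0,0]],
  [20,[0,0,99],[0,0,0]],
])

```text
clock: 3.2
tcp_pos: [0.6136, 0.092, 0.133]
orientation: [-0.001, 3.141, -0.002]
contact_force: [-1.2, -7.1, 17.2]
grip_width: 0.0317
```

Request:
play_rows([
  [20,[0,0,0],[0,0,0]],
  [20,[0,0,0],[0,0,0]],
  [20,[0,0,-3],[0,0,0]],
  [20,[0,0,-12],[0,0,0]],
  [20,[0,0,-27],[0,0,0]],
  [20,[0,0,-45],[0,0,0]],
  [20,[0,0,-60],[0,0,0]],
  [20,[0,0,-65],[0,0,0]],
])

```text
clock: 4.2
tcp_pos: [0.6143, 0.0922, 0.1998]
orientation: [-0.001, 3.139, -0.001]
contact_force: [1.1, 0.4, -2.1]
grip_width: 0.0293
```

Request:
play_rows([
  [20,[8,13,0],[0,0,0]],
  [20,[24,40,0],[0,0,0]],
  [20,[44,73,0],[0,0,0]],
  [20,[65,108,0],[0,0,0]],
  [20,[86,143,0],[0,0,0]],
  [20,[106,175,20],[0,0,0]],
  [20,[120,199,40],[0,0,0]],
  [20,[126.5,209,60],[0,0,0]],
])

```text
clock: 5.2
tcp_pos: [0.4851, 0.304, 0.1382]
orientation: [-0.008, 3.14, 0.0]
contact_force: [0.1, 0.2, -1.3]
grip_width: 0.0292
```

Request:
play_rows([
  [20,[-2,-2,15],[0,0,0]],
  [20,[-2.5,-3,30],[0,0,0]],
  [20,[-2.5,-3,40],[0,0,0]],
  [20,[-2.5,-3,46],[0,0,0]],
  [20,[-2.5,-3,49],[0,0,0]],
  [20,[-2.5,-3,50.5],[0,0,0]],
  [20,[-2.5,-3,51],[0,0,0]],
  [20,[-2.5,-3,51],[0,0,0]],
])

```text
clock: 6.2
tcp_pos: [0.4879, 0.3011, 0.0877]
orientation: [-0.008, 3.14, 0.001]
contact_force: [-1.5, -0.7, 3.3]
grip_width: 0.0292
```

Request:
play_rows([
  [32,[0,0,0],[0,0,0]],
  [40,[0,0,0],[0,0,0]],
  [85,[0,0,0],[0,0,0]],
  [85,[0,0,0],[0,0,0]],
  [85,[0,0,-15],[0,0,0]],
  [85,[0,0,-45],[0,0,0]],
  [85,[0,0,-95],[0,0,0]],
  [85,[0,0,-145],[0,0,0]],
])

```text
clock: 7.2
tcp_pos: [0.4876, 0.3008, 0.2352]
orientation: [-0.007, 3.139, 0.002]
contact_force: [0.6, -0.1, -0.6]
grip_width: 0.0853
```

```bash
python3 - <<'E'
from m import *
o=r.get_obs();I,D=r.grab_frame("top");cv2.imwrite("pics/t1.png",I[...,::-1])
print(o["tcp_pos"],o["joints"])
J,E=r.grab_frame("scene")
run("scene",dict(cap=(430,250,50,.108,.135,.122),tile=(430,267,45,.006,.03,.012)),J,E)
cv2.imwrite("pics/s1.png",J[100:340,250:570,::-1])
E
```

```text
[0.4876 0.3008 0.2352] [-0.8087  0.3048  0.1819  1.8127 -0.0628  1.0273  0.9727]
scene cap rect [492.4 301.1] [36.5 28.8] 6.2 circ [492.4 301.2] 18.7 zmed 121.7
scene tile rect [488.  301.5] [109.7 112.5] 83.3 circ [487.7 301.6] 75.9 zmed 12.3
```

View pics/s1.png

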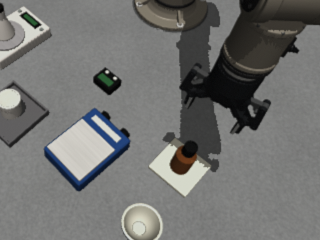

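The scene crop shows the bottle upright on the tile (183,158) and the stirrer empty. Next is the flask.

Request:
play_rows([
  [85,[-2,-25,0],[0,0,0]],
  [85,[-4,-65,0],[0,0,0]],
  [85,[-6,-110,0],[0,0,0]],
  [85,[-8,-155,0],[0,0,0]],
  [85,[-8,-200,0],[0,0,0]],
  [85,[-8,-245,0],[0,0,0]],
  [85,[-8,-290,0],[0,0,0]],
  [85,[-6,-330,0],[0,0,0]],
])

```text
clock: 8.3
tcp_pos: [0.498, -0.029, 0.2378]
orientation: [-0.005, 3.13, 0.013]
contact_force: [0.1, 0.8, 0.4]
grip_width: 0.0849
```

Request:
play_rows([
  [85,[8,-45,0],[0,0,0]],
  [85,[16,-90,0],[0,0,0]],
  [85,[24,-135,0],[0,0,0]],
  [85,[30,-180,0],[0,0,0]],
  [85,[34,-220,0],[0,0,0]],
  [85,[36,-250,0],[0,0,0]],
  [85,[36,-270,0],[0,0,0]],
  [85,[36,-275,0],[0,0,0]],
])

```text
clock: 9.3
tcp_pos: [0.4623, -0.3053, 0.2354]
orientation: [-0.002, 3.13, 0.012]
contact_force: [0.2, -0.0, -0.5]
grip_width: 0.0849
```

```bash
python3 - <<'E'
from m import *
o=r.get_obs();I,D=r.grab_frame("wrist");cv2.imwrite("pics/w2.png",I[...,::-1])
c=cam("wrist",o);print(o["tcp_pos"],o["orientation"],o["joints"])
p=(np.array([.457,-.304,.158])-c[2])@c[1];q=c[0]@p/p[2];print(q)
run("wrist",dict(stop=(int(q[0]),int(q[1]),90,.145,.17,.158),pan=(320,200,320,.0465,.055,.05),jar=(400,250,300,.06,.08,.068)),I,D,o)
E
```

```text
[ 0.4623 -0.3053  0.2354] [-0.0016  3.1299  0.012 ] [ 0.0468  0.2932  0.5307  1.8752 -0.1882  1.0139  2.23  ]
[322.6952 199.8897   1.    ]
wrist stop rect [ 452.5 -307.8] [27.4 25.1] 0.0 circ [ 452.3 -307.7] 13.9 zmed 157.2
wrist pan rect [ 456.2 -303.6] [114.1 114. ] 0.1 circ [ 455.9 -303.7] 57.6 zmed 49.3
wrist jar rect [ 449.  -307.7] [60.9 54.5] 88.4 circ [ 452.2 -307.8] 30.5 zmed 69.7
```

View pics/w2.png

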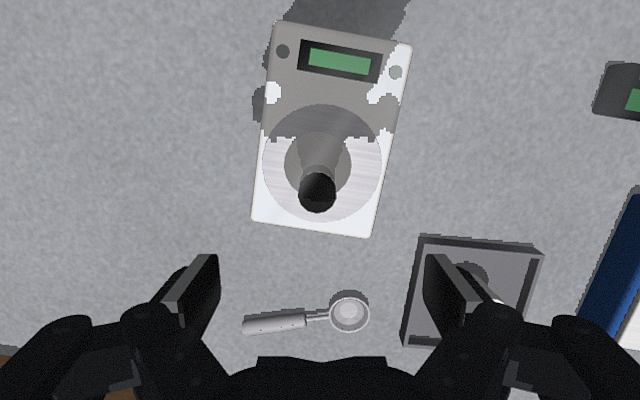

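The stopper (317,192) stands between the jaws and the spoon (350,312) is well clear. Descending on the neck.

Request:
play_rows([
  [85,[4,-0.5,20],[0.004,0.006,0]],
  [85,[7,-0.7,45],[0.008,0.012,0]],
  [85,[7,-0.7,75],[0.008,0.012,0]],
  [85,[7,-0.7,100],[0.008,0.012,0]],
  [85,[7,-0.7,112],[0.008,0.012,0]],
  [50,[7,-0.7,113],[0.008,0.012,0]],
  [16,[7,-0.7,113],[0.008,0.012,0]],
  [16,[7,-0.7,113],[0.008,0.012,0]],
])

```text
clock: 10.35
tcp_pos: [0.4574, -0.3051, 0.1232]
orientation: [-0.003, 3.14, -0.001]
contact_force: [0.9, 0.6, -0.8]
grip_width: 0.0317
```

Request:
play_rows([
  [16,[0,0,0],[0,0,0]],
  [16,[0,0,0],[0,0,0]],
  [16,[0,0,-3],[0,0,0]],
  [16,[0,0,-12],[0,0,0]],
  [16,[0,0,-27],[0,0,0]],
  [16,[0,0,-45],[0,0,0]],
  [16,[0,0,-65],[0,0,0]],
  [16,[0,0,-80],[0,0,0]],
])

```text
clock: 11.35
tcp_pos: [0.4578, -0.3053, 0.2051]
orientation: [-0.003, 3.139, -0.002]
contact_force: [-0.2, 0.5, -1.6]
grip_width: 0.0248
```

Request:
play_rows([
  [16,[-6,15,0],[0,0,0]],
  [16,[-18,45,0],[0,0,0]],
  [16,[-34,85,0],[0,0,0]],
  [16,[-50,126,0],[0,0,0]],
  [16,[-66,167,0],[0,0,0]],
  [16,[-82,208,0],[0,0,0]],
  [16,[-98,249,0],[0,0,0]],
  [16,[-112,282,0],[0,0,0]],
])

```text
clock: 12.35
tcp_pos: [0.5692, -0.0195, 0.2044]
orientation: [-0.007, 3.14, -0.001]
contact_force: [-0.0, -0.9, -0.2]
grip_width: 0.0251
```

Request:
play_rows([
  [16,[-16,38,0],[0,0,0]],
  [16,[-31,72,5],[0,0,0]],
  [16,[-42,98,15],[0,0,0]],
  [16,[-47,111,28],[0,0,0]],
  [16,[-48,113,40],[0,0,0]],
  [16,[-48,113,50],[0,0,0]],
  [16,[-48,113,55],[0,0,0]],
  [16,[-48,113,57],[0,0,0]],
])

```text
clock: 13.35
tcp_pos: [0.6167, 0.0926, 0.1473]
orientation: [-0.004, 3.14, -0.001]
contact_force: [-0.5, 0.8, -2.6]
grip_width: 0.0246
```

```bash
python3 - <<'E'
from m import *
o=r.get_obs();print(o["tcp_pos"],o["orientation"],o["contact_force"])
I,D=r.grab_frame("scene");J,_=r.grab_frame("wrist")
cv2.imwrite("pics/f.png",np.hstack([cv2.resize(I[140:300,240:400],(480,480)),cv2.resize(J[60:260,240:400],(320,400))[:400].repeat(1,0) if 0 else cv2.copyMakeBorder(cv2.resize(J[0:260,220:420],(320,416)),0,64,0,0,0)])[...,::-1])
E
```

```text
[0.6167 0.0926 0.1473] [-0.0044  3.14   -0.0015] [-0.4623  0.7862 -2.607 ]
```

View pics/f.png

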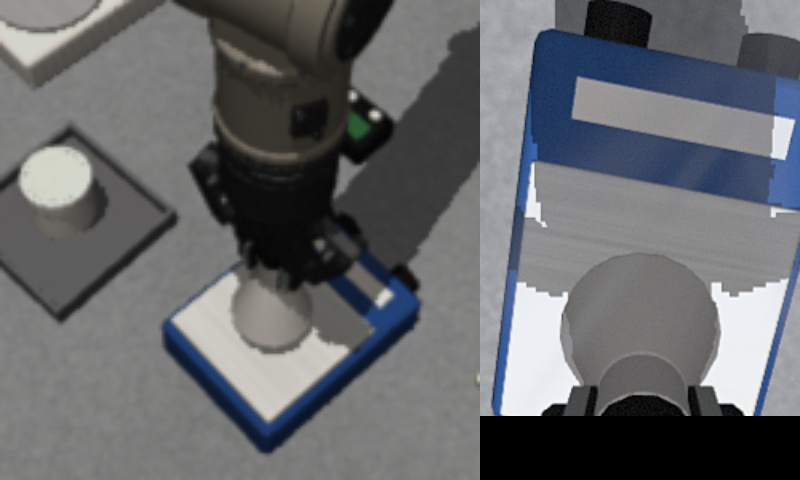

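The flask hangs upright and centred over the plate. I'll lower the last 16 mm.

Request:
play_rows([
  [16,[0,0.7,6],[0,0,0]],
  [16,[0,0.7,10],[0,0,0]],
  [16,[0,0.7,13],[0,0,0]],
  [16,[0,0.7,14.5],[0,0,0]],
  [16,[0,0.7,15.5],[0,0,0]],
  [16,[0,0.7,16],[0,0,0]],
  [16,[0,0.7,16],[0,0,0]],
])

```text
clock: 14.32
tcp_pos: [0.6169, 0.0938, 0.1316]
orientation: [-0.005, 3.139, -0.001]
contact_force: [-0.7, 0.3, -0.8]
grip_width: 0.025
```

Request:
play_rows([
  [16,[0,0,0.8],[0,0,0]],
  [16,[0,0,1.2],[0,0,0]],
  [16,[0,0,1.2],[0,0,0]],
])

```text
clock: 14.7
tcp_pos: [0.6173, 0.0938, 0.131]
orientation: [-0.005, 3.139, -0.001]
contact_force: [-0.6, -0.0, 3.3]
grip_width: 0.0255
```

Request:
play_rows([
  [28,[0,0,0],[0,0,0]],
  [36,[0,0,0],[0,0,0]],
  [85,[0,0,0],[0,0,0]],
  [85,[0,0,0],[0,0,0]],
  [85,[0,0,-15],[0,0,0]],
  [85,[0,0,-45],[0,0,0]],
  [85,[0,0,-85],[0,0,0]],
  [85,[0,0,-110],[0,0,0]],
])

```text
clock: 15.7
tcp_pos: [0.6179, 0.0937, 0.2443]
orientation: [-0.005, 3.135, 0.001]
contact_force: [0.8, 0.2, 0.1]
grip_width: 0.0846
```

Request:
play_rows([
  [85,[-1,-30,0],[0,0,0]],
  [85,[-2,-70,0],[0,0,0]],
  [85,[-3,-115,0],[0,0,0]],
  [85,[-4,-160,0],[0,0,0]],
  [85,[-5,-195,20],[0,0,0]],
  [85,[-5,-218,50],[0,0,0]],
  [85,[-5,-225,80],[0,0,0]],
  [85,[-5,-225,90],[0,0,0]],
])

```text
clock: 16.7
tcp_pos: [0.6232, -0.1319, 0.1535]
orientation: [-0.002, 3.137, 0.001]
contact_force: [0.6, 0.2, 0.2]
grip_width: 0.0844
```

```bash
python3 - <<'E'
from m import *
o=r.get_obs();I,D=r.grab_frame("wrist")
c=cam("wrist",o);print(o["tcp_pos"],o["orientation"],o["joints"])
p=(np.array([.6225,-.1315,.068])-c[2])@c[1];q=c[0]@p/p[2];print(q)
run("wrist",dict(jar=(int(q[0]),int(q[1]),130,.055,.08,.068),tray=(int(q[0]),int(q[1]),220,.014,.03,.022)),I,D,o)
J,E=r.grab_frame("scene");cv2.imwrite("pics/j.png",np.hstack([cv2.resize(J[130:290,220:420],(500,400)),I[:,170:470]])[...,::-1])
run("scene",dict(stop=(331,228,24,.156,.18,.166)),J,E)
E
```

```text
[ 0.6232 -0.1319  0.1535] [-0.0025  3.1374  0.0007] [-0.1904  0.5188  0.4156  1.7482 -0.2551  0.9238  1.9031]
[322.0714 203.8078   1.    ]
wrist jar rect [ 620.3 -133. ] [62.2 60.7] 24.6 circ [ 620.1 -132.6] 31.6 zmed 67.7
wrist tray rect [ 626.6 -126.1] [139.6 139.8] 84.0 circ [ 626.8 -126. ] 98.3 zmed 21.1
scene stop rect [615.8  94.5] [29.3 23.6] 37.3 circ [616.8  93.6] 14.9 zmed 165.7
```

View pics/j.png

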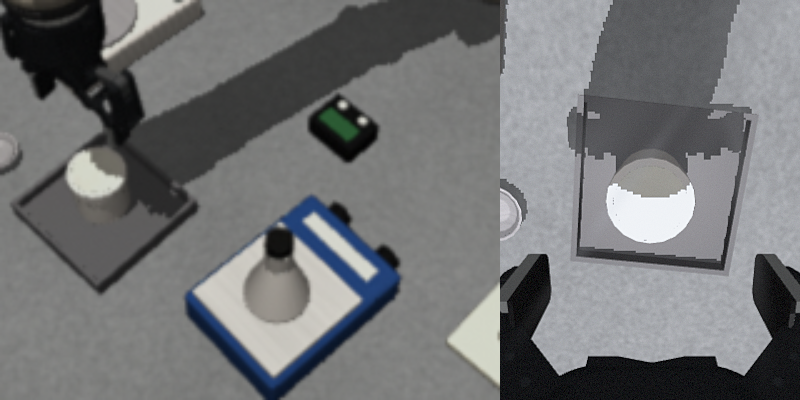

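The flask stands upright mid-plate (277,290). The jar (650,200) lies centred between the jaws. Descending onto the lid.

Request:
play_rows([
  [85,[1.5,-0.4,25],[0,0.004,0]],
  [85,[1.5,-0.4,55],[0,0.004,0]],
  [85,[1.5,-0.4,85],[0,0.004,0]],
  [85,[1.5,-0.4,106],[0,0.004,0]],
  [85,[1.5,-0.4,116],[0,0.004,0]],
  [85,[1.5,-0.4,118],[0,0.004,0]],
  [50,[1.5,-0.4,118],[0,0.004,0]],
  [50,[1.5,-0.4,118],[0,0.004,0]],
])

```text
clock: 17.8
tcp_pos: [0.624, -0.1313, 0.0375]
orientation: [-0.005, 3.138, 0.001]
contact_force: [0.4, 0.5, 3.9]
grip_width: 0.0608
```

Request:
play_rows([
  [50,[0,0,0],[0,0,0]],
  [50,[0,0,0],[0,0,0]],
  [50,[0,0,-3],[0,0,0]],
  [50,[0,0,-12],[0,0,0]],
  [50,[0,0,-27],[0,0,0]],
  [50,[0,0,-45],[0,0,0]],
  [50,[0,0,-65],[0,0,0]],
  [50,[0,0,-80],[0,0,0]],
])

```text
clock: 18.8
tcp_pos: [0.6243, -0.1315, 0.1196]
orientation: [-0.005, 3.136, 0.001]
contact_force: [-0.1, 0.7, -1.9]
grip_width: 0.0609
```

Request:
play_rows([
  [50,[8,-9,0],[0,0,0]],
  [50,[28,-29,0],[0,0,0]],
  [50,[54,-56,0],[0,0,0]],
  [50,[82,-86,0],[0,0,0]],
  [50,[110,-115,0],[0,0,0]],
  [50,[136,-142,0],[0,0,0]],
  [50,[155,-162,5],[0,0,0]],
  [50,[163.5,-171,15],[0,0,0]],
])

```text
clock: 19.8
tcp_pos: [0.4579, -0.3054, 0.1031]
orientation: [0.002, 3.138, 0.0]
contact_force: [-0.8, 0.4, -2.7]
grip_width: 0.0609
```

```bash
python3 - <<'E'
from m import *
o=r.get_obs();I,D=r.grab_frame("wrist");c=cam("wrist",o)
z=o["tcp_pos"][2]-.0295+.06
print(o["tcp_pos"],o["orientation"])
p=(np.array(list(o["tcp_pos"][:2])+[z])-c[2])@c[1];q=c[0]@p/p[2];print(q)
M=I[:,:,0].astype(int)
run("wrist",dict(jar=(int(q[0]),int(q[1]),130,z-.012,z+.006,z),pan=(320,200,190,.046,.055,.05)),I,D,o)
cv2.imwrite("pics/w3.png",I[...,::-1])
E
```

```text
[ 0.4579 -0.3054  0.1031] [0.0023 3.1378 0.0001]
[321.4461 298.923    1.    ]
wrist jar rect [ 454.8 -304.5] [66.3 73.7] 38.1 circ [ 453.4 -305.4] 45.6 zmed 133.3
wrist pan rect [ 436.6 -303.5] [114.4  76.6] 89.2 circ [ 455.5 -303.7] 57.5 zmed 49.3
```

View pics/w3.png

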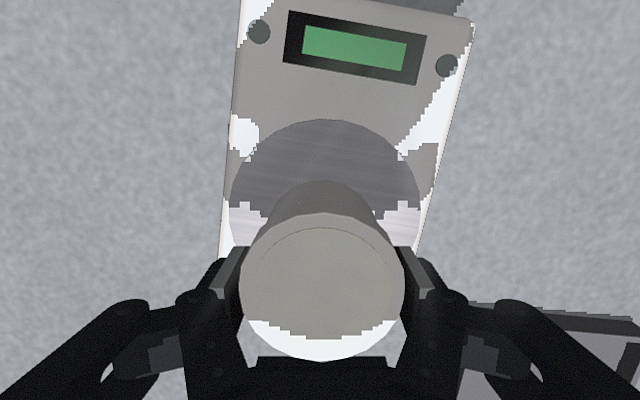

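The jar is upright in hand over the pan (322,285). Correcting 3 mm and lowering.

Request:
play_rows([
  [50,[-2,2,6],[0,0,0]],
  [50,[-2.5,2.8,12],[0,0,0]],
  [50,[-2.5,2.8,17],[0,0,0]],
  [50,[-2.5,2.8,20],[0,0,0]],
  [50,[-2.5,2.8,22],[0,0,0]],
  [50,[-2.5,2.8,23.2],[0,0,0]],
  [50,[-2.5,2.8,23.8],[0,0,0]],
  [50,[-2.5,2.8,23.8],[0,0,0]],
])

```text
clock: 20.85
tcp_pos: [0.4596, -0.3024, 0.0794]
orientation: [0.002, 3.139, 0.002]
contact_force: [-4.6, 4.2, 13.3]
grip_width: 0.061
```

Request:
play_rows([
  [50,[0,0,-0.5],[0,0,0]],
  [66,[0,0,-0.5],[0,0,0]],
  [85,[0,0,-0.5],[0,0,0]],
  [85,[0,0,-0.5],[0,0,0]],
  [85,[0,0,-15],[0,0,0]],
  [85,[0,0,-55],[0,0,0]],
  [85,[0,0,-105],[0,0,0]],
  [85,[0,0,-155],[0,0,0]],
])

```text
clock: 21.85
tcp_pos: [0.459, -0.3027, 0.2368]
orientation: [0.003, 3.139, 0.002]
contact_force: [1.1, -0.1, -0.3]
grip_width: 0.0851
```

Request:
play_rows([
  [85,[-4,30,0],[0,0,0]],
  [85,[-8,75,0],[0,0,0]],
  [85,[-12,120,0],[0,0,0]],
  [85,[-16,165,0],[0,0,0]],
  [85,[-20,210,0],[0,0,0]],
  [85,[-22,255,0],[0,0,0]],
  [85,[-22,300,0],[0,0,0]],
  [85,[-24,340,0],[0,0,0]],
])

```text
clock: 22.85
tcp_pos: [0.4836, 0.0387, 0.2383]
orientation: [0.003, 3.138, 0.002]
contact_force: [1.3, -0.6, 0.3]
grip_width: 0.0853
```

Remaining to the bottle at about (0.4875, 0.301).

Request:
play_rows([
  [85,[-1,45,0],[0,0,0]],
  [85,[-2,90,0],[0,0,0]],
  [85,[-3,135,0],[0,0,0]],
  [85,[-4,180,0],[0,0,0]],
  [85,[-4,220,0],[0,0,0]],
  [85,[-4,250,10],[0,0,0]],
  [85,[-4,262,30],[0,0,0]],
  [85,[-4,262,40],[0,0,0]],
])

```text
clock: 23.85
tcp_pos: [0.4875, 0.3001, 0.1972]
orientation: [0.002, 3.139, -0.0]
contact_force: [-0.4, 0.1, 0.5]
grip_width: 0.0846
```

```bash
python3 - <<'E'
from m import *
o=r.get_obs();I,D=r.grab_frame("wrist");c=cam("wrist",o)
print(o["tcp_pos"],o["orientation"])
p=(np.array([.4875,.301,.122])-c[2])@c[1];q=c[0]@p/p[2];print(q)
run("wrist",dict(cap=(int(q[0]),int(q[1]),90,.11,.13,.122)),I,D,o)
I,D=r.grab_frame("top")
run("top",dict(jar=(424,245,30,.095,.12,.11),pan=(424,245,30,.047,.055,.05),stop=(271,176,25,.154,.18,.166),plate=(273,185,40,.0545,.062,.058)),I,D)
E
```

```text
[0.4875 0.3001 0.1972] [ 0.0018  3.139  -0.0004]
[322.9275 209.4938   1.    ]
wrist cap rect [485.7 301. ] [29.1 31.1] 90.0 circ [485.7 300.7] 16.0 zmed 121.2
top jar rect [ 458.5 -299.7] [59.1 64.8] 0.3 circ [ 459.8 -299.7] 32.5 zmed 110.3
top pan rect [ 459.  -303.1] [113.5 113. ] 88.1 circ [ 458.2 -302.8] 57.9 zmed 50.2
top stop rect [614.3  92.5] [27.3 23.3] 27.2 circ [614.5  91.9] 14.0 zmed 165.4
top plate rect [615.9  94. ] [115.6 116.1] 79.7 circ [616.   93.9] 79.5 zmed 57.9
```

The jar and the flask are both within about 3 mm of their centres. Gripping the bottle again.

Request:
play_rows([
  [85,[0,0.7,25],[0,0,0]],
  [85,[0,0.7,55],[0,0,0]],
  [85,[0,0.7,82],[0,0,0]],
  [85,[0,0.7,102],[0,0,0]],
  [85,[0,0.7,109],[0,0,0]],
  [50,[0,0.7,109.5],[0,0,0]],
  [20,[0,0.7,109.5],[0,0,0]],
  [20,[0,0.7,109.5],[0,0,0]],
])

```text
clock: 24.95
tcp_pos: [0.4885, 0.2992, 0.0886]
orientation: [0.006, 3.139, -0.001]
contact_force: [-0.6, 2.9, 6.7]
grip_width: 0.0317
```

Request:
play_rows([
  [20,[0,0,0],[0,0,0]],
  [20,[0,0,0],[0,0,0]],
  [20,[0,0,-5],[0,0,0]],
  [20,[0,0,-20],[0,0,0]],
  [20,[0,0,-50],[0,0,0]],
  [20,[0,0,-90],[0,0,0]],
  [20,[0,0,-130],[0,0,0]],
  [20,[0,0,-165],[0,0,0]],
])

```text
clock: 25.95
tcp_pos: [0.4881, 0.2992, 0.2562]
orientation: [0.006, 3.137, 0.001]
contact_force: [0.2, 1.1, -1.6]
grip_width: 0.0289
```

Request:
play_rows([
  [20,[0,-15,0],[0,0,0]],
  [20,[0,-45,0],[0,0,0]],
  [20,[0,-85,0],[0,0,0]],
  [20,[0,-128,0],[0,0,0]],
  [20,[0,-171,0],[0,0,0]],
  [20,[-2,-214,0],[0,0,0]],
  [20,[-10,-255,0],[0,0,0]],
  [20,[-22,-290,0],[0,0,0]],
])

```text
clock: 26.95
tcp_pos: [0.5076, 0.0064, 0.2554]
orientation: [0.009, 3.139, 0.0]
contact_force: [0.1, -0.1, -1.7]
grip_width: 0.0292
```

Request:
play_rows([
  [20,[-20,-25,0],[0,0,0]],
  [20,[-46,-52,0],[0,0,0]],
  [20,[-72,-80,0],[0,0,0]],
  [20,[-96,-106,10],[0,0,0]],
  [20,[-113,-124,30],[0,0,0]],
  [20,[-120,-131,58],[0,0,0]],
  [20,[-121,-132,85],[0,0,0]],
  [20,[-121,-132,100],[0,0,0]],
])

```text
clock: 27.95
tcp_pos: [0.6261, -0.127, 0.1533]
orientation: [-0.011, -3.14, -0.0]
contact_force: [0.3, -0.0, -2.2]
grip_width: 0.0291
```

Request:
play_rows([
  [20,[-2,1,20],[0,0,0]],
  [20,[-2.4,1,38],[0,0,0]],
  [20,[-2.4,1,52],[0,0,0]],
  [20,[-2.4,1,60],[0,0,0]],
  [20,[-2.4,1,64.5],[0,0,0]],
  [20,[-2.4,1,67],[0,0,0]],
  [20,[-2.4,1,68],[0,0,0]],
  [20,[-2.4,1,68],[0,0,0]],
])

```text
clock: 28.95
tcp_pos: [0.6285, -0.126, 0.0856]
orientation: [-0.011, -3.141, -0.0]
contact_force: [-0.6, -0.3, -1.0]
grip_width: 0.029
```

Request:
play_rows([
  [20,[0,0,0.7],[0,0,0]],
  [20,[0,0,1.2],[0,0,0]],
  [20,[0,0,1.5],[0,0,0]],
  [20,[0,0,1.5],[0,0,0]],
])

```text
clock: 29.45
tcp_pos: [0.629, -0.126, 0.0848]
orientation: [0.011, 3.142, 0.001]
contact_force: [-1.4, 0.3, 4.8]
grip_width: 0.0289
```

Contact is made, so I'll release, lift and back away.

Request:
play_rows([
  [32,[0,0,0],[0,0,0]],
  [40,[0,0,0],[0,0,0]],
  [85,[0,0,0],[0,0,0]],
  [85,[0,0,0],[0,0,0]],
  [85,[0,0,-15],[0,0,0]],
  [85,[0,0,-55],[0,0,0]],
  [85,[0,0,-105],[0,0,0]],
  [85,[0,0,-155],[0,0,0]],
])

```text
clock: 30.45
tcp_pos: [0.6289, -0.1263, 0.2425]
orientation: [0.011, 3.141, 0.0]
contact_force: [0.7, 0.2, -0.2]
grip_width: 0.0852
```

Request:
play_rows([
  [85,[20,12,0],[0,0,0]],
  [85,[50,30,0],[0,0,0]],
  [85,[80,48,0],[0,0,0]],
  [85,[110,66,0],[0,0,0]],
  [85,[135,80,0],[0,0,0]],
  [85,[145,86,0],[0,0,0]],
  [85,[145,86,0],[0,0,0]],
  [85,[145,86,0],[0,0,0]],
])

```text
clock: 31.45
tcp_pos: [0.4855, -0.0398, 0.2428]
orientation: [0.012, 3.14, -0.0]
contact_force: [-0.6, 0.6, 0.3]
grip_width: 0.0852
```

```bash
python3 - <<'E'
from m import *
I,D=r.grab_frame("top")
run("top",dict(cap=(354,180,30,.108,.13,.118),tray=(354,185,34,.014,.03,.022),jar=(424,245,30,.095,.12,.11),stop=(271,176,25,.154,.18,.166),mortar=(197,165,24,.02,.07,.05),timer=(302,271,20,.015,.04,.03)),I,D)
J,E=r.grab_frame("scene")
cv2.imwrite("pics/end.png",np.vstack([cv2.resize(I[120:320,150:470],(480,300)),cv2.resize(J[80:340,160:576],(480,300))])[...,::-1])
E
```

```text
cap none
top tray rect [ 628.5 -189.7] [148.3  50.5] 13.1 circ [ 623.4 -168. ] 74.2 zmed 21.9
top jar rect [ 458.5 -299.7] [59.1 64.8] 0.3 circ [ 459.8 -299.7] 32.5 zmed 110.1
top stop rect [614.3  92.5] [27.3 23.3] 27.2 circ [614.5  91.9] 14.0 zmed 165.5
top mortar rect [675.8 302.8] [86.8 85.5] 2.9 circ [674.3 302.2] 45.2 zmed 42.0
top timer rect [394.5  43.1] [16.4 47.5] 87.0 circ [394.4  41.7] 24.5 zmed 29.5
```

View pics/end.png

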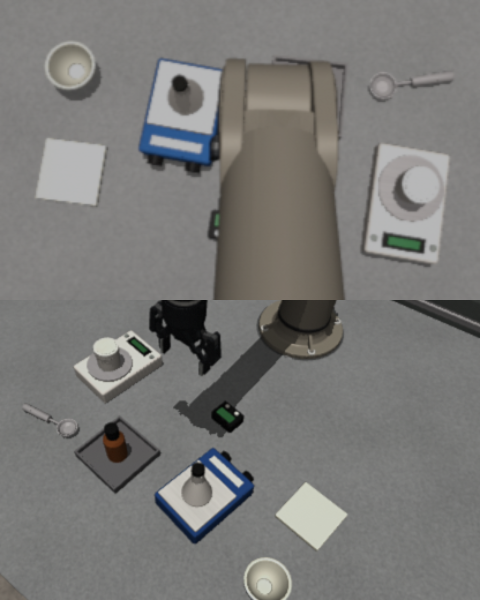

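The arm hides the tray and part of the timer from the top camera. The scene view shows all three containers upright on their stations, with the bottle at (115,440) in the tray. I'll measure the bottle from the scene camera and hand in.

```bash
python3 - <<'E'
from m import *
J,E=r.grab_frame("scene")
run("scene",dict(cap=(257,193,22,.108,.13,.118),timer=(357,180,20,.015,.04,.03)),J,E)
print(r.get_obs()["contact_force"],r.hand_in())
E
```

```text
scene cap rect [ 630.8 -122.2] [32.1 29.8] 37.9 circ [ 631.1 -123.4] 17.2 zmed 117.7
scene timer rect [395.8  20.2] [69.2 58.3] 81.2 circ [394.   20.6] 42.5 zmed 29.9
the job is handed in; nothing more can be done
[ 0.0977 -0.4797  0.0337] None
```

The job is done and handed in at about 31.5 s on the robot clock. I moved the bottle to the spare tile, the flask to the stirrer plate, the jar to the balance pan, and then the bottle from the tile to the tray. The listed order (flask, bottle, jar) can't be followed exactly with one spare spot, because the tray is only free once the jar has left it. The containers therefore arrived in the order flask, jar, bottle.

**Last checks:**
- **Positions:** the flask is about 2–3 mm from the plate centre and the jar about 3 mm from the pan centre. The bottle is within about 5 mm of the tray centre by the scene camera, which reads a few mm to the +x, +y side.
- **State:** all three stand upright, the tile is empty, and the gripper is open and clear with no contact force.
- **Things to leave alone:** the mortar reads exactly as at the start, and the spoon looks unmoved. The timer reads within about 5 mm of its start, measured by a different camera; the arm never went near it.

**Checks that failed:** the final top-camera readings of the bottle cap and tray failed, and its timer reading was wrong. The arm was blocking that view, so I used the scene camera for the bottle and timer.

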